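# Find the unlocked cover of the desk outlet box and tip it open

## Task

The desk outlet box has four identical dark grey covers: three are locked shut and one is unlocked, but they look the same. Press lightly on the rear end of the covers, one after another, until you find the one that rocks, then push its raised front edge up and over until that cover stands fully open against its stop, so that the outlets under it can be used. Leave the things around the box where they are.

Things in the scene. Friction and masses are not known exactly. Their poses are not given: they have to be found in the camera images.
- outlet_box: low aluminium outlet box with grey end caps, fixed to the desk: 132 mm (x) x 408 mm (y) x 60 mm high. Origin at the centre of its underside; x axis to its rear (away from the robot), y to its left along the row of covers, z up. In its top lie four bays in a row, 82 mm apart, each with a dark grey cover flush with the level rim round it. Which bay has the unlocked cover changes from run to run
- bay_1 (a point): centre of the top face of the cover in bay 1 (leftmost, box y = +123 mm), 60 mm above the desk; axes as the box's. Every cover is 100 mm along x, 74 mm along y, 4 mm thick, with 1 mm gap round it and thin ribs across its rear end. Its pivot line runs along y, 5 mm behind this point and 6 mm below it, so that 45 mm of the cover lie behind the pivot and 55 mm ahead of it
- bay_2 (a point): centre of the top face of the cover in bay 2 (second from the left, box y = +41 mm), like bay_1. Pressed about 30 mm behind its pivot, the unlocked cover gives under 1 to 3 N, and its rear end sinks into the hollow bay while its front edge rises: 12 mm down lifts the front edge 20 to 30 mm. A locked cover gives only a hair (under 1 mm at 20 N)
- bay_3 (a point): centre of the top face of the cover in bay 3 (third from the left, box y = -41 mm), like bay_1. A tipped cover's front edge can be pushed to the rear (box +x) by a fingertip that starts some 5 mm above the box top and rises with the edge, some 20 mm below it, to stay on its underside; fully open, the edge stands 54 mm above the pivot and 12 mm behind it
- bay_4 (a point): centre of the top face of the cover in bay 4 (rightmost, box y = -123 mm), 60 mm above the desk, like bay_1
- free_cover (a joint): opening angle in rad of the one unlocked cover, whichever bay it is in: 0 = shut and flush; grows as its rear end goes down and its front edge rises; pi/2 = upright; 1.75 = fully open, leaning a little to the rear against its stop. Its hinge is stiff: it stays where it is left
- locked_cover_1 (a joint): angle in rad of one of the three locked covers (first), bay not told: 0 = flush. It bears on its lock, which flexes a hair under a press, about 0.01 rad (0.3 mm) for 10 N at the rear end, and springs back; past 0.06 rad the lock is strained
- locked_cover_2 (a joint): angle in rad of one of the three locked covers (second), bay not told: 0 = flush. It bears on its lock, which flexes a hair under a press, about 0.01 rad (0.3 mm) for 10 N at the rear end, and springs back; past 0.06 rad the lock is strained
- locked_cover_3 (a joint): angle in rad of one of the three locked covers (third), bay not told: 0 = flush. It bears on its lock, which flexes a hair under a press, about 0.01 rad (0.3 mm) for 10 N at the rear end, and springs back; past 0.06 rad the lock is strained
- small_pot: small tub, 28 mm across, 15 mm high, pale yellow lid; stands loose on the top of the box's right-hand (-y) end cap; origin at the centre of its underside
- flux_jar: jar with an orange-red screw lid, 52 mm across, 68 mm high; stands loose on the desk beside the left-hand (+y) end of the box; origin at the centre of its underside
- loose_phone: teal phone, 118 x 62 x 9 mm, lying loose on the desk in front of the box; origin at the centre of its underside
- blue_driver: slim blue precision screwdriver, 127 mm long, 10 mm thick, lying loose on the desk in front of the box; origin at the centre of its underside
Things that resemble listed ones, but are neither listed nor needed, are in the scene too. Leave any purple look-alike of the part that bears free_cover alone.

How it is judged:
On the way:
1. the unlocked cover has been found: pressed at its rear end, it has tipped (value of joint free_cover above 0.1 rad), for 0.1 s.
At the end, for the whole second after the job is handed in: The unlocked cover stands open at more than 1.55 rad (its stop is at 1.75) and at rest, and each of the four loose things is within 20 mm of where it started (value of joint free_cover above 1.55 rad and velocity of joint free_cover between -0.05 and 0.05 rad/s and distance of each of small_pot, flux_jar, loose_phone, blue_driver from where it was at the start of the episode below 0.02 m); the robot touches nothing.
It fails at once if the tub, jar, phone or screwdriver was moved by more than 20 mm (distance of any of small_pot, flux_jar, loose_phone, blue_driver from where it was at the start of the episode above 0.02 m).
It fails at once if a locked cover was pressed so hard that its lock was strained (about 60 N) (value of joint any of locked_cover_1, locked_cover_2, locked_cover_3 above 0.06 rad).
It also fails if it takes over 45 s, if anything falls off the work surface, if the arm or the gripper's body presses on something with over 40 N, if the wrist force passes 120 N, or if a joint passes its speed limit or range.

## Robot

A 6-joint arm with a two-finger parallel gripper is mounted at the origin on a cart in front of the work surface, level with it; the furniture and walls round the work are solid. World frame = base frame: x ahead of the robot, y to its left, z up, the work surface at z = 0. Lengths are in m, angles in rad, forces in N, time in s.
With the tool pointing down it reaches from about 0.425 to 1.125 m from the base axis. Payload 14.9 kg.
Tool frame: the origin (TCP) lies midway between the tips of the shut fingers; the grasp point (between the pads) lies 19 mm behind it; z points along the fingers, y is the line along which they close (so a half turn about z gives the same grasp; the last joint's range is limited). The gripper opens to 91 mm and grips with 3 to 60 N. Pads are 32 mm wide; open, the fingers measure 118 mm over their backs; the gripper's body (76 mm by 178 mm) begins 60 mm behind the grasp point.
Start: joints at [-1.209, 0.379, 1.734, -0, 1.028, -0.033], TCP at [0.269, -0.646, 0.193] pointing down, gripper open.
Joint ranges: [-2.77, 2.77], [-0.74, 2.19], [0, 2.66], [-1.06, 4.2], [0.31, 2.87], [-3.08, 3.08]. Speed limits (rad/s): [1.89, 1.89, 2.39, 3.14, 3.14, 3.14].

## Interface

Orientations are given as a unit quaternion [w, x, y, z].
In Python, from bench import env, viewer gives the robot as it stands.
- The arm moves only by the tool move_arm, never from a script. Its argument "targets" is a list of rows, each an object of numbers: "dx", "dy", "dz": the shift along the tool's x, y, z in cm; "twist": the turn about the tool's z in degrees; "jaw": the opening, from 0 (shut) to 1 (fully open). A call has 1 to 8 rows; each row shifts and turns the commanded pose from where the row before left it, along the tool's axes as they then stand; what a row does not reach is not made up. A row lasts 1/10 s, in which the tool goes at most 50 mm and 8.59 degrees, less where a joint would pass 70% of its speed; a pose out of reach is approached as far as the arm can. A call is refused whole if a number of a shift passes 5 or a number of a turn 8.59, either way. A call with a gripper value outside its range is refused whole. The fingers move at their own pace and stop on an object; the grip force is fixed at half the most. Time passes only in rows, so rows that do not move let the fingers close. It gives the time, the measured TCP pose, the force, the opening and the grip force at its end, in the units of the state.
- env.state(): the state, without advancing time (a new reading comes with each control period).
- viewer.read_camera(name): name is "scene" or "top"; returns the picture (384x512x3 uint8, red, green, blue); there is no depth.
- viewer.camera_params(name): a dict with "camera_matrix" (3x3 intrinsics, pixels), "R" (3x3) and "t" (3): a world point X has camera coordinates R X + t. Camera axes: x right, y down, z forward; pixel columns grow to the right and rows downward; lengths in m; the calibration is good to about 2 mm. A picture is of the moment at which its call begins. camera_params takes no time and is no camera call.
- env.hand_in(): hands the job in; it is judged then, once.
The state is a dict: "t": time; "q": joint angles; "joint_vel": joint speeds; "tau": joint torques, N m; "tool_pos": TCP position; "eef_rot": TCP orientation; "force": force on the tool from outside, world axes, zero at the start; "wrist_torque": the same for the moment, N m; "width": finger opening in m; "gripper_force": force on a finger pad.
Only numpy, scipy, OpenCV 4.12 (cv2) and the standard library are available. Lean on these libraries where they do the work, as an engineer would, in place of code of your own. Each camera call takes 0.05 s, during which the arm holds its last target. There are 200 camera calls.

## Working session

There is one attempt and no reset: what is moved stays moved. The work goes in short steps, Python scripts to look and compute and a tool call to move; the robot and the scene stay as the last step left them, time stands still between calls to the robot, and variables do not carry over. Pictures are saved under pics/ and viewed, at most 10 in all, crops included, and the job is handed in when it is done.

Besides the shell and the picture viewer there is one more tool, called after "Emit:" as name([rows], argument=value, ...), one row to a line, values as JSON. move_arm: Moves the arm, as the interface text tells. Its arguments: {"type":"object","properties":{"targets":{"type":"array","items":{"type":"object","properties":{"dx":{"type":"number"},"dy":{"type":"number"},"dz":{"type":"number"},"twist":{"type":"number"},"jaw":{"type":"number"}}}}},"required":["targets"]}

```bash
mkdir -p pics; python3 - <<'E'
from bench import env, viewer
import cv2,numpy as np
for n in("scene","top"):
    im=viewer.read_camera(n); cv2.imwrite(f"pics/{n}0.png",im[:,:,::-1])
    p=viewer.camera_params(n); print(n,p)
s=env.state(); print(s)
E
```

```text
scene {'camera_matrix': array([[358.72353515,   0.        , 251.88804463],
       [  0.        , 358.72353515, 194.19534514],
       [  0.        ,   0.        ,   1.        ]]), 'R': array([[-0.80338203, -0.59545619,  0.00303877],
       [-0.24813756,  0.33013638, -0.91073472],
       [ 0.54129942, -0.73242194, -0.41298068]]), 't': array([0.60904576, 0.08083928, 1.24229979])}
top {'camera_matrix': array([[438.34333853,   0.        , 260.36885706],
       [  0.        , 438.34333853, 193.64834273],
       [  0.        ,   0.        ,   1.        ]]), 'R': array([[-0.01712594, -0.99974128,  0.01496945],
       [-0.99836975,  0.01628332, -0.0547056 ],
       [ 0.0544477 , -0.01588193, -0.99839031]]), 't': array([0.31104986, 0.53445667, 1.48322827])}
{'t': 0.1, 'q': array([-1.20932346e+00,  3.79322803e-01,  1.73469869e+00, -6.68174377e-06,
        1.02850099e+00, -3.33039815e-02]), 'joint_vel': array([-9.23809726e-05,  4.96798894e-06, -1.19564827e-03,  4.35844702e-05,
       -1.08477612e-04,  1.39787733e-03]), 'tau': array([-6.43613112e-04, -7.65033603e+01, -4.35291553e+01,  6.51123212e-02,
        3.97828699e-02, -3.67152359e-05]), 'tool_pos': array([ 0.26908531, -0.64582602,  0.19208889]), 'eef_rot': array([-4.58201513e-04,  9.80581631e-01,  1.96110808e-01, -7.87655182e-05]), 'force': array([-0.45149912,  0.26653789,  0.037292  ]), 'wrist_torque': array([ 0.00755075,  0.00036025, -0.00150023]), 'gripper_force': 0.0, 'width': 0.09087954307169943}
```

View pics/scene0.png

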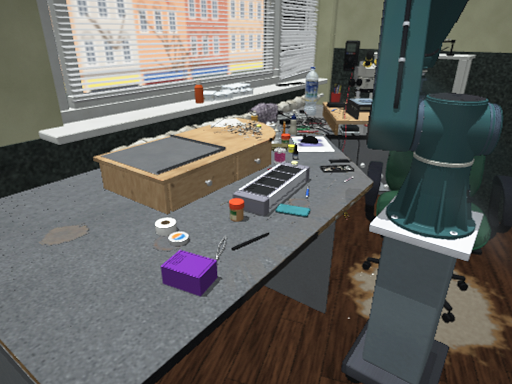

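View pics/top0.png

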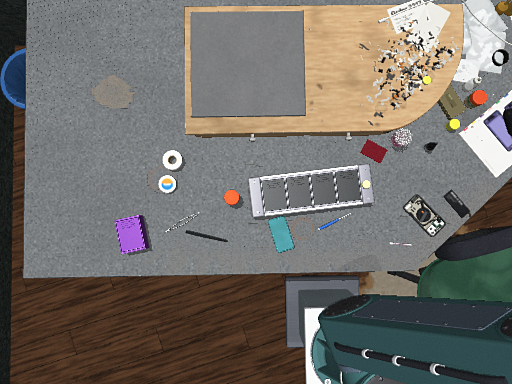

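The top view shows the outlet box at (311,190), with four dark covers from x≈262 to 360. The jar is at (232,198), the phone at (281,235), the blue driver at (335,221) and the tub at (366,184). The purple look-alike at (131,234) is a separate box and I'll leave it alone. Next I'll measure the covers and view an enlarged crop.

```bash
cat > h.py <<'E'
import numpy as np,cv2
from bench import env,viewer
def cast(n,uv,z):
    p=viewer.camera_params(n);R=p["R"];t=p["t"]
    uv=np.atleast_2d(uv).astype(float)
    d=(np.linalg.inv(p["camera_matrix"])@np.c_[uv,np.ones(len(uv))].T).T@R
    c=-R.T@t
    return c+d*((z-c[2])/d[:,2])[:,None]
def proj(n,X):
    p=viewer.camera_params(n);x=(np.atleast_2d(X)@p["R"].T+p["t"])@p["camera_matrix"].T
    return x[:,:2]/x[:,2:]
E
python3 - <<'E'
from h import *
im=cv2.imread("pics/top0.png");g=cv2.cvtColor(im,cv2.COLOR_BGR2GRAY)
m=np.zeros_like(g);m[165:220,255:368]=255
# dark covers
d=((g<95)&(m>0)).astype(np.uint8)
poly=np.array([[259,178],[361,168],[364,205],[262,215]],np.int32);pm=np.zeros_like(g);cv2.fillPoly(pm,[poly],1)
d&=pm
n,l,s,c=cv2.connectedComponentsWithStats(d,connectivity=4)
for i in range(1,n):
    if s[i,4]>300:
        pts=np.argwhere(l==i)[:,::-1].astype(np.float32);r=cv2.minAreaRect(cast("top",pts,.06)[:,:2].astype(np.float32)*1000)
        print(s[i],c[i].round(1),r)
# whole box outline: brightness/low saturation vs desk
hsv=cv2.cvtColor(im,cv2.COLOR_BGR2HSV)
cr=im[155:255,215:385];cv2.imwrite("pics/crop0.png",cv2.resize(cr,None,fx=4.5,fy=4.5,interpolation=cv2.INTER_CUBIC))
E
```

```text
[340 170  21  31 338] [352.4 185. ] ((560.5614624023438, 4.841274261474609), (101.29618072509766, 59.347686767578125), 6.095450401306152)
```

View pics/crop0.png

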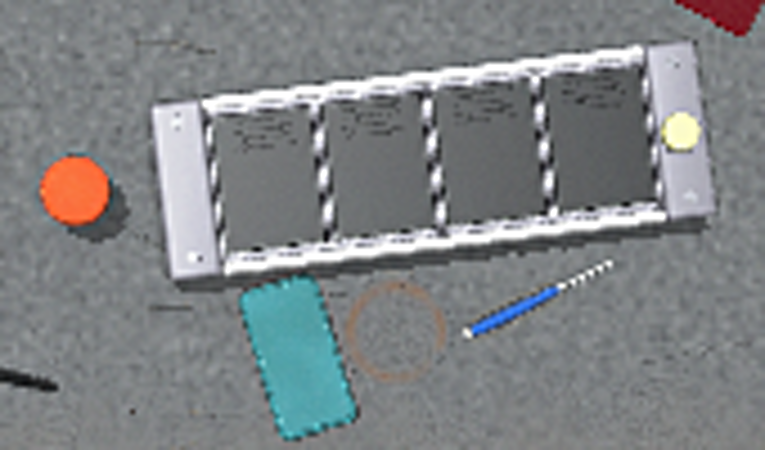

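The crop shows four covers with ribs on the far (rear) side. In crop pixels, cover 1 is near (270,176) and cover 4 near (601,140), with the tub on the right end cap. Next I'll work out the pose.

```bash
python3 - <<'E'
from h import *
f=lambda a:(np.array(a,float)+.5)/4.5-.5+[215,155]
c1=cast("top",f([[211,113],[318,103],[329,240],[224,250]]),.06)
c4=cast("top",f([[545,78],[645,68],[658,203],[556,213]]),.06)
a,b=c1.mean(0),c4.mean(0)
print(a,b,np.linalg.norm(a-b))
y=(a-b)[:2]/np.linalg.norm((a-b)[:2]);x=np.array([y[1],-y[0]]);ctr=((a+b)/2)[:2]
cap=cast("top",f([[155,105],[693,43],[715,212]]),.06)[:,:2]
print("caps in box frame",[( (p-ctr)@x,(p-ctr)@y) for p in cap])
print("yaw",np.degrees(np.arctan2(y[1],y[0]))-90,ctr)
np.savez("box.npz",ctr=ctr,x=x,y=y)
for k,o in enumerate([123,41,-41,-123],1):print(k,ctr+y*o/1e3, "press",ctr+y*o/1e3+x*.025)
for nm,q in dict(pot=(681,131),jar=(75,190)).items():
    w=cast("top",f([q]),.07)[0];print(nm,w,((w[:2]-ctr)@x,(w[:2]-ctr)@y))
# check the scene view
im=cv2.imread("pics/scene0.png")
for o in(123,41,-41,-123):
    q=np.array([np.r_[ctr+y*(o+sy*37)/1e3+x*sx*.05,.06] for sx,sy in((1,1),(1,-1),(-1,-1),(-1,1))])
    cv2.polylines(im,[(proj("scene",q)*16).astype(np.int32)],True,(0,0,255),1,cv2.LINE_AA,4)
cv2.imwrite("pics/chk.png",cv2.resize(im[150:225,215:335],None,fx=6,fy=6,interpolation=cv2.INTER_CUBIC))
from scipy.spatial.transform import Rotation as Ro
print(Ro.from_quat(np.roll(env.state()["eef_rot"],-1)).as_matrix().round(3))
E
```

```text
[0.53569056 0.25539858 0.06      ] [0.55827532 0.01124168 0.06      ] 0.24519923480430614
caps in box frame [(np.float64(0.0614238970708705), np.float64(0.20124027584730592)), (np.float64(0.0642879503368349), np.float64(-0.19909448586035514)), (np.float64(-0.06156866673914218), np.float64(-0.19992191761508502))]
yaw 5.284878158907077 [0.54698294 0.13332013]
1 [0.53565368 0.25579726] press [0.56054741 0.25809996]
2 [0.54320652 0.17414584] press [0.56810025 0.17644853]
3 [0.55075936 0.09249442] press [0.57565309 0.09479711]
4 [0.5583122 0.010843 ] press [0.58320593 0.01314569]
pot [ 0.56352026 -0.04553403  0.07      ] (np.float64(-6.843476236439461e-06), np.float64(-0.17961707056789142))
jar [0.52754338 0.39845016 0.07      ] (np.float64(0.00506361592861913), np.float64(0.26579351125891704))
[[ 0.923  0.385 -0.   ]
 [ 0.385 -0.923  0.001]
 [ 0.    -0.001 -1.   ]]
```

View pics/chk.png

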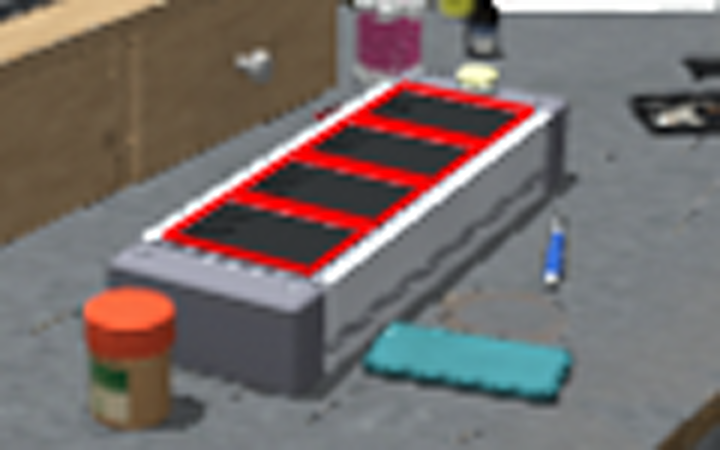

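The pose fits both views: yaw is about 5.3° and the outlines sit on the covers. First I'll twist to line up with the box, shut the jaw, and approach bay 4 at the current height.

Emit:
move_arm([
  {"twist": 5.8,"jaw": 0},
  {"twist": 5.8,"jaw": 0},
  {"twist": 5.75,"jaw": 0},
  {"dx": 2.3,"dy": -3.8,"jaw": 0},
  {"dx": 2.3,"dy": -3.8,"jaw": 0},
  {"dx": 2.3,"dy": -3.8,"jaw": 0},
  {"dx": 2.3,"dy": -3.8,"jaw": 0},
  {"dx": 2.3,"dy": -3.8,"jaw": 0},
])

```text
$.targets[0]: bad value
```

Emit:
move_arm([
  {"dx": 2.3,"dy": -3.8,"jaw": 0},
  {"dx": 2.3,"dy": -3.8,"jaw": 0},
  {"dx": 2.3,"dy": -3.8,"jaw": 0},
  {"dx": 2.3,"dy": -3.8,"jaw": 0},
  {"dx": 2.3,"dy": -3.8,"jaw": 0},
  {"dx": 2.3,"dy": -3.8,"jaw": 0},
  {"dx": 2.3,"dy": -3.8,"jaw": 0},
  {"jaw": 0},
])

```text
$.targets[0]: bad value
```

```bash
cat >> h.py <<'E'
def where(bx=.030,by=-.123):
    from scipy.spatial.transform import Rotation as Ro
    b=np.load("box.npz");s=env.state();p=s["tool_pos"];R=Ro.from_quat(np.roll(s["eef_rot"],-1)).as_matrix()
    d=p[:2]-b["ctr"];print("t",s["t"],"box mm",(1e3*d@b["x"]).round(1),(1e3*d@b["y"]).round(1),"z",(p[2]*1e3).round(1),"F",s["force"].round(1),"w",s["width"])
    g=b["ctr"]+b["x"]*bx+b["y"]*by
    print("go cm",(100*R.T@np.r_[g-p[:2],0]).round(2),"yaw err deg",np.degrees(np.arctan2(*(b["x"]@R[:2,[1,0]]))).round(2))
E
python3 -c "
from h import *
where()"
```

```text
t 0.1 box mm -348.5 -750.2 z 192.1 F [-0.5  0.3  0. ] w 0.09087954307169943
go cm [ 5.482e+01 -4.860e+01  5.000e-02] yaw err deg 17.33
```

Emit:
move_arm([
  {"dx": 0,"dy": 0,"dz": 0,"twist": 5.8,"jaw": 0},
  {"dx": 0,"dy": 0,"dz": 0,"twist": 5.8,"jaw": 0},
  {"dx": 0,"dy": 0,"dz": 0,"twist": 5.7,"jaw": 0},
  {"dx": 2.3,"dy": -3.8,"dz": 0,"twist": 0,"jaw": 0},
  {"dx": 2.3,"dy": -3.8,"dz": 0,"twist": 0,"jaw": 0},
  {"dx": 2.3,"dy": -3.8,"dz": 0,"twist": 0,"jaw": 0},
  {"dx": 2.3,"dy": -3.8,"dz": 0,"twist": 0,"jaw": 0},
  {"dx": 2.3,"dy": -3.8,"dz": 0,"twist": 0,"jaw": 0},
])

```text
t: 0.9
tool_pos: [0.3664, -0.4445, 0.1924]
eef_rot: [-0.0, 0.999, 0.046, -0.0]
force: [1.7, 0.0, -0.6]
width: 0.0301
gripper_force: 0.0
```

```bash
python3 -c "
from h import *
where()"
```

```text
t 0.9 box mm -233.0 -558.8 z 192.4 F [ 1.7  0.  -0.6] w 0.030127675816064556
go cm [ 2.632e+01 -4.357e+01  1.000e-02] yaw err deg 0.02
```

Emit:
move_arm([
  {"dx": 2.2,"dy": -3.7,"dz": 0,"twist": 0,"jaw": 0},
  {"dx": 2.2,"dy": -3.7,"dz": 0,"twist": 0,"jaw": 0},
  {"dx": 2.2,"dy": -3.7,"dz": 0,"twist": 0,"jaw": 0},
  {"dx": 2.2,"dy": -3.7,"dz": 0,"twist": 0,"jaw": 0},
  {"dx": 2.2,"dy": -3.7,"dz": 0,"twist": 0,"jaw": 0},
  {"dx": 2.2,"dy": -3.7,"dz": 0,"twist": 0,"jaw": 0},
  {"dx": 2.2,"dy": -3.7,"dz": 0,"twist": 0,"jaw": 0},
  {"dx": 2.2,"dy": -3.7,"dz": 0,"twist": 0,"jaw": 0},
])

```text
t: 1.7
tool_pos: [0.5143, -0.1335, 0.1926]
eef_rot: [-0.0, 0.999, 0.046, -0.0]
force: [0.2, -1.0, 0.2]
width: 0.0005
gripper_force: 0.0
```

Emit:
move_arm([
  {"dx": 2.2,"dy": -3.5,"dz": 0,"twist": 0,"jaw": 0},
  {"dx": 2.2,"dy": -3.5,"dz": 0,"twist": 0,"jaw": 0},
  {"dx": 2.2,"dy": -3.5,"dz": 0,"twist": 0,"jaw": 0},
  {"dx": 2.1,"dy": -3.5,"dz": 0,"twist": 0,"jaw": 0},
  {"dx": 0,"dy": 0,"dz": 4,"twist": 0,"jaw": 0},
  {"dx": 0,"dy": 0,"dz": 4,"twist": 0,"jaw": 0},
  {"dx": 0,"dy": 0,"dz": 3,"twist": 0,"jaw": 0},
  {"dx": 0,"dy": 0,"dz": 0,"twist": 0,"jaw": 0},
])

```text
t: 2.5
tool_pos: [0.5846, 0.0124, 0.0788]
eef_rot: [-0.0, 0.999, 0.047, -0.003]
force: [-0.1, -0.0, -0.4]
width: 0.0005
gripper_force: 0.0
```

```bash
python3 -c "
from h import *
where()"
```

```text
t 2.5 box mm 26.4 -123.9 z 78.8 F [-0.1 -0.  -0.4] w 0.0005497229728065069
go cm [ 0.36 -0.09 -0.  ] yaw err deg 0.05
```

Emit:
move_arm([
  {"dx": 0.3,"dy": -0.1,"dz": 1.2,"twist": 0,"jaw": 0},
  {"dx": 0,"dy": 0,"dz": 0.2,"twist": 0,"jaw": 0},
  {"dx": 0,"dy": 0,"dz": 0,"twist": 0,"jaw": 0},
  {"dx": 0,"dy": 0,"dz": 0.2,"twist": 0,"jaw": 0},
  {"dx": 0,"dy": 0,"dz": 0,"twist": 0,"jaw": 0},
])

```text
t: 3.0
tool_pos: [0.5907, 0.0134, 0.0672]
eef_rot: [0.0, 0.999, 0.046, 0.0]
force: [-0.4, 0.3, -0.1]
width: 0.0003
gripper_force: 0.0
```

```bash
python3 -c "
from h import *
where()"
```

```text
t 3.0 box mm 32.5 -123.4 z 67.2 F [-0.4  0.3 -0.1] w 0.0003140575814925274
go cm [-0.25 -0.04 -0.  ] yaw err deg 0.03
```

Emit:
move_arm([
  {"dx": 0,"dy": 0,"dz": 0.4,"twist": 0,"jaw": 0},
  {"dx": 0,"dy": 0,"dz": 0.1,"twist": 0,"jaw": 0},
  {"dx": 0,"dy": 0,"dz": 0.1,"twist": 0,"jaw": 0},
  {"dx": 0,"dy": 0,"dz": 0.1,"twist": 0,"jaw": 0},
  {"dx": 0,"dy": 0,"dz": 0,"twist": 0,"jaw": 0},
])

```text
t: 3.5
tool_pos: [0.5904, 0.0135, 0.0595]
eef_rot: [-0.0, 0.999, 0.046, -0.0]
force: [0.3, 0.4, 0.1]
width: 0.0007
gripper_force: 0.0
```

Emit:
move_arm([
  {"dx": 0,"dy": 0,"dz": 0.1,"twist": 0,"jaw": 0},
  {"dx": 0,"dy": 0,"dz": 0,"twist": 0,"jaw": 0},
])

```text
t: 3.7
tool_pos: [0.5904, 0.0135, 0.0585]
eef_rot: [-0.0, 0.999, 0.046, -0.0]
force: [0.2, 0.2, 0.2]
width: 0.0004
gripper_force: 0.0
```

Emit:
move_arm([
  {"dx": 0,"dy": 0,"dz": 0.1,"twist": 0,"jaw": 0},
  {"dx": 0,"dy": 0,"dz": 0.05,"twist": 0,"jaw": 0},
])

```text
t: 3.9
tool_pos: [0.5904, 0.0135, 0.0571]
eef_rot: [-0.0, 0.999, 0.046, -0.0]
force: [-0.8, 0.3, 0.4]
width: 0.0006
gripper_force: 0.0
```

Emit:
move_arm([
  {"dx": 0,"dy": 0,"dz": 0.1,"twist": 0,"jaw": 0},
  {"dx": 0,"dy": 0,"dz": 0,"twist": 0,"jaw": 0},
])

```text
t: 4.1
tool_pos: [0.5904, 0.0135, 0.056]
eef_rot: [-0.0, 0.999, 0.046, -0.0]
force: [-0.5, -0.1, -1.2]
width: 0.0002
gripper_force: 0.0
```

Emit:
move_arm([
  {"dx": 0,"dy": 0,"dz": 0.1,"twist": 0,"jaw": 0},
  {"dx": 0,"dy": 0,"dz": 0,"twist": 0,"jaw": 0},
])

```text
t: 4.3
tool_pos: [0.5904, 0.0135, 0.055]
eef_rot: [-0.0, 0.999, 0.046, -0.0]
force: [-0.0, -0.0, 0.8]
width: 0.0004
gripper_force: 0.0
```

```bash
python3 -c "
from h import *
where()
im=cv2.cvtColor(viewer.read_camera('scene'),cv2.COLOR_RGB2BGR)
cv2.imwrite('pics/p4.png',cv2.resize(im[130:225,215:345],None,fx=6,fy=6,interpolation=cv2.INTER_CUBIC))"
```

```text
t 4.3 box mm 32.2 -123.4 z 55.0 F [-0.  -0.   0.8] w 0.0003775168910703675
go cm [-0.22 -0.04  0.  ] yaw err deg 0.03
```

View pics/p4.png

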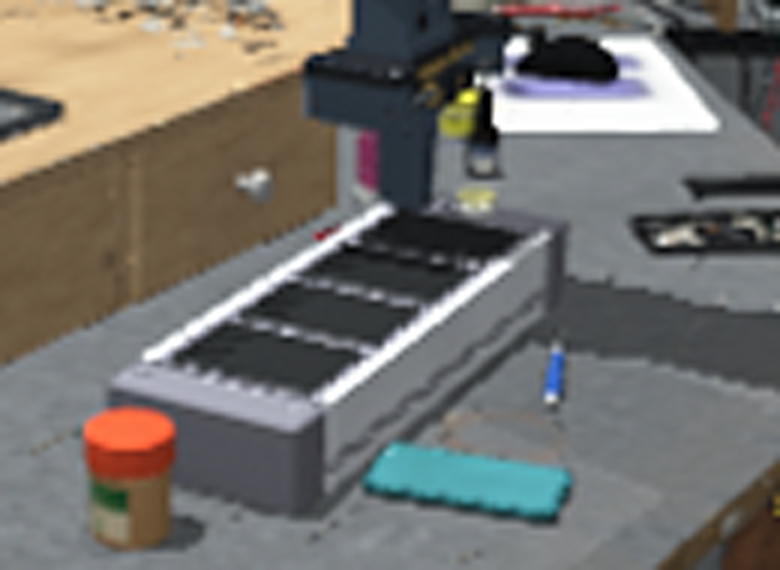

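The finger is at bay 4's rear end. Cover 4, around (450,235) in the crop, may be tipping slightly, and so far there's almost no resistance. I'll keep going in small steps.

Emit:
move_arm([
  {"dx": 0,"dy": 0,"dz": 0.1,"twist": 0,"jaw": 0},
  {"dx": 0,"dy": 0,"dz": 0.1,"twist": 0,"jaw": 0},
  {"dx": 0,"dy": 0,"dz": 0,"twist": 0,"jaw": 0},
])

```text
t: 4.65
tool_pos: [0.5903, 0.0135, 0.053]
eef_rot: [-0.0, 0.999, 0.046, -0.0]
force: [0.4, -0.6, -0.3]
width: 0.0004
gripper_force: 0.0
```

Emit:
move_arm([
  {"dx": 0,"dy": 0,"dz": 0.1,"twist": 0,"jaw": 0},
  {"dx": 0,"dy": 0,"dz": 0.1,"twist": 0,"jaw": 0},
  {"dx": 0,"dy": 0,"dz": 0,"twist": 0,"jaw": 0},
])

```text
t: 4.95
tool_pos: [0.5904, 0.0135, 0.051]
eef_rot: [-0.0, 0.999, 0.046, -0.0]
force: [-0.1, 0.7, -0.1]
width: 0.0005
gripper_force: 0.0
```

Emit:
move_arm([
  {"dx": 0,"dy": 0,"dz": 0.1,"twist": 0,"jaw": 0},
  {"dx": 0,"dy": 0,"dz": 0.1,"twist": 0,"jaw": 0},
  {"dx": 0,"dy": 0,"dz": 0,"twist": 0,"jaw": 0},
])

```text
t: 5.25
tool_pos: [0.5904, 0.0134, 0.049]
eef_rot: [-0.0, 0.999, 0.046, -0.0]
force: [0.1, 0.6, -0.3]
width: 0.0005
gripper_force: 0.0
```

```bash
python3 -c "
from h import *
where()
im=cv2.cvtColor(viewer.read_camera('scene'),cv2.COLOR_RGB2BGR)
cv2.imwrite('pics/p4b.png',cv2.resize(im[130:205,255:325],None,fx=8,fy=8,interpolation=cv2.INTER_CUBIC))"
```

```text
t 5.25 box mm 32.2 -123.4 z 49.0 F [ 0.1  0.6 -0.3] w 0.00048709917091401884
go cm [-0.22 -0.04  0.  ] yaw err deg 0.03
```

View pics/p4b.png

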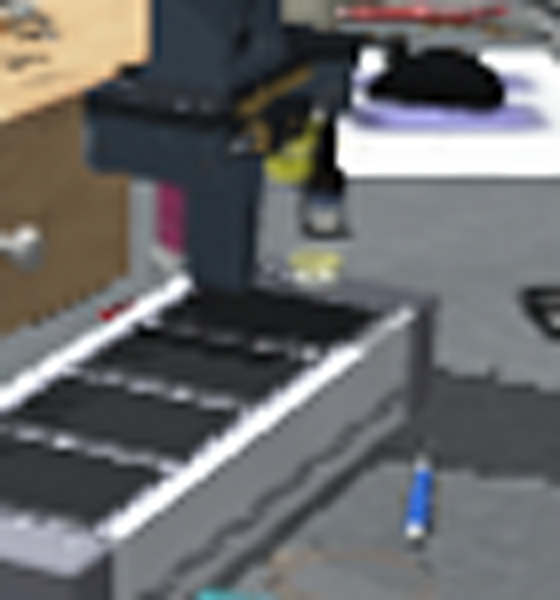

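```bash
python3 -c "
from h import *
b=np.load('box.npz')
W=lambda x,y,z:np.r_[b['ctr']+b['x']*x/1e3+b['y']*y/1e3,z/1e3]
out=[]
for n in('scene','top'):
    im=cv2.cvtColor(viewer.read_camera(n),cv2.COLOR_RGB2BGR)
    c=proj(n,W(10,-110,60))[0].astype(int);x0,y0=c[0]-24,c[1]-28
    k=8;raw=cv2.resize(im[y0:y0+48,x0:x0+48],None,fx=k,fy=k,interpolation=cv2.INTER_CUBIC);a=raw.copy()
    P=lambda q:tuple(int(v) for v in ((proj(n,q)[0]-[x0,y0]+.5)*k))
    cv2.circle(a,P(env.state()['tool_pos']),4,(0,255,255),-1)
    for th,col in((0,(0,255,0)),(.3,(0,128,255)),(.6,(0,0,255))):
        ex=5-55*np.cos(th)+6*np.sin(th);ez=54+55*np.sin(th)+6*np.cos(th)
        cv2.line(a,P(W(ex,-86,ez)),P(W(ex,-160,ez)),col,1)
    out.append(np.hstack([raw,a]))
cv2.imwrite('pics/cmp.png',cv2.resize(np.vstack(out),(600,600)))
"
```

```text
(no output)
```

View pics/cmp.png

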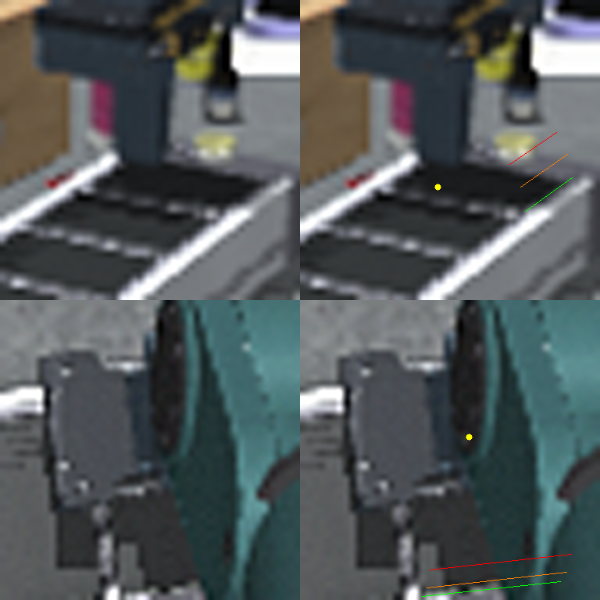

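The scene view shows no obvious lift at bay 4's front edge, and the fingertip is hard to tell from the dark cover. I'll stretch the contrast.

```bash
python3 -c "
from h import *
im=cv2.cvtColor(viewer.read_camera('scene'),cv2.COLOR_RGB2BGR);cv2.imwrite('pics/s_now.png',im)
a=np.clip((im[158:192,255:315].astype(float)-5)*3.2,0,255).astype(np.uint8)
z=cv2.imread('pics/scene0.png');z=np.clip((z[158:192,255:315].astype(float)-5)*3.2,0,255).astype(np.uint8)
cv2.imwrite('pics/st.png',cv2.resize(np.vstack([z,a]),None,fx=8,fy=8,interpolation=cv2.INTER_NEAREST))
"
```

```text
(no output)
```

View pics/st.png

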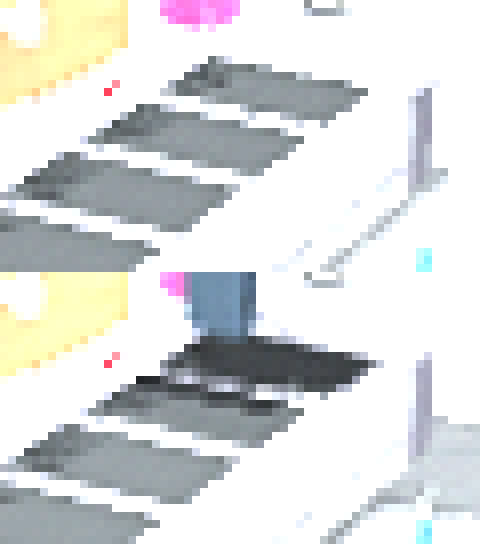

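Bay 4 has darkened, but the gripper's shadow makes it ambiguous. The fingertip is 11 mm below the rim with no force on it, so either the cover tipped or the heights are off. I'll lift, move towards bay 2 and compare bay 4 with the first picture numerically.

Emit:
move_arm([
  {"dx": 0,"dy": 0,"dz": -3,"twist": 0,"jaw": 0},
  {"dx": 0,"dy": 0,"dz": -4,"twist": 0,"jaw": 0},
  {"dx": 0,"dy": -4.1,"dz": 0,"twist": 0,"jaw": 0},
  {"dx": 0,"dy": -4.1,"dz": 0,"twist": 0,"jaw": 0},
  {"dx": 0,"dy": -4.1,"dz": 0,"twist": 0,"jaw": 0},
  {"dx": 0,"dy": -4.1,"dz": 0,"twist": 0,"jaw": 0},
  {"dx": 0,"dy": 0,"dz": 0,"twist": 0,"jaw": 0},
])

```text
t: 6.15
tool_pos: [0.5748, 0.1804, 0.1193]
eef_rot: [-0.0, 0.999, 0.048, 0.0]
force: [-0.2, -0.5, -0.0]
width: 0.0002
gripper_force: 0.0
```

```bash
python3 -c "
from h import *
where(.03,.041)
b=np.load('box.npz')
W=lambda x,y,z:np.r_[b['ctr']+b['x']*x/1e3+b['y']*y/1e3,z/1e3]
for n in('scene','top'):
    im=cv2.cvtColor(viewer.read_camera(n),cv2.COLOR_RGB2BGR);cv2.imwrite(f'pics/{n}_l.png',im)
    z=cv2.imread(f'pics/{n}0.png')
    for y in(-95,-123,-150):
      p=np.array([proj(n,W(x,y,60))[0] for x in range(-70,80,6)]).round().astype(int)
      print(n,y,'\n',z[p[:,1],p[:,0]].mean(1).astype(int),'\n',im[p[:,1],p[:,0]].mean(1).astype(int))
"
```

```text
t 6.15 box mm 32.1 44.3 z 119.3 F [-0.2 -0.5 -0. ] w 0.0001937148092441731
go cm [-0.21  0.33 -0.  ] yaw err deg 0.22
scene -95 
 [112 255 237 188  49  50  48  52  51  49  47  51  52  51  49  54  48  41
  42  61 115 216 254 102 106] 
 [117 255 244 199  52  53  53  56  54  53  51  55  55  53  51  56  52  44
  45  64 121 224 255 107 111]
scene -123 
 [141 253 235 191  50  52  52  53  53  53  52  53  52  52  54  54  46  40
  33  36 105 224 220 194 124] 
 [148 255 240 200  53  54  55  56  56  56  55  56  55  56  56  57  49  42
  35  38 111 233 229 201 131]
scene -150 
 [ 73 252 238 116 173 125 109  42 181 133  65  70 137 130  60  59 174 178
  76  61 149 202 233 190 139] 
 [ 76 254 242 124 179 131 115  44 188 137  69  74 144 137  64  62 182 186
  80  64 155 210 238 198 145]
top -95 
 [ 77 137 255 242  91  98  99 100 100  97  99  99  99  97 100  99  99  99
  97 100 109 204 255 116 125] 
 [ 89  88  89  87  86  87  85  83  82  77  78  91  52  83  95  96  94  51
 108  95 102 100  97 101  97]
top -123 
 [ 74 138 255 184 101  91  90  95  96  95  93  95  95  95  96  97  80  81
  83  92 119 214 255 152 123] 
 [ 86  86  85  81  78  69  63  89 116  88 135 133 122 116 112 107 101  81
  86  97 123 219 255 156 126]
top -150 
 [ 79 146 255 176  70  90  87  90  91  87  88  91  89  90  91  87  90  91
  89  91  98 233 255 162 126] 
 [ 60 150 255 180  71  90  92  92  93  89  91  92  92  93  92  94  97  93
  91  92  99 236 255 165 128]
```

Bay 4 hasn't changed, so that cover was never touched and the real fingertip sits above the reported TCP. I'll measure the offset from the picture.

```bash
python3 -c "
from h import *
n='scene';im=cv2.imread('pics/scene_l.png');z=cv2.imread('pics/scene0.png')
p=env.state()['tool_pos'];u=proj(n,p)[0];print('tcp px',u,'per 10mm up',proj(n,p+[0,0,.01])[0]-u)
print('corners',proj(n,p+np.array([[.016,.0135,0],[-.016,.0135,0],[.016,-.0135,0],[-.016,-.0135,0]])).round(1).tolist())
x0,y0=int(u[0])-20,int(u[1])-32
o=np.vstack([z[y0:y0+50,x0:x0+40],im[y0:y0+50,x0:x0+40]])
o=np.hstack([z[y0:y0+50,x0:x0+40],im[y0:y0+50,x0:x0+40]])
o=cv2.resize(np.clip(o.astype(float)*1.8,0,255).astype(np.uint8),None,fx=10,fy=10,interpolation=cv2.INTER_NEAREST)
cv2.circle(o,(int((u[0]-x0+40.5)*10),int((u[1]-y0+.5)*10)),4,(0,0,255),-1)
cv2.imwrite('pics/tip.png',o)"
```

```text
tcp px [262.81567459 165.02077224] per 10mm up [ 0.04088552 -2.47189852]
corners [[257.4, 165.1], [264.2, 166.9], [261.4, 163.2], [268.3, 164.9]]
```

View pics/tip.png

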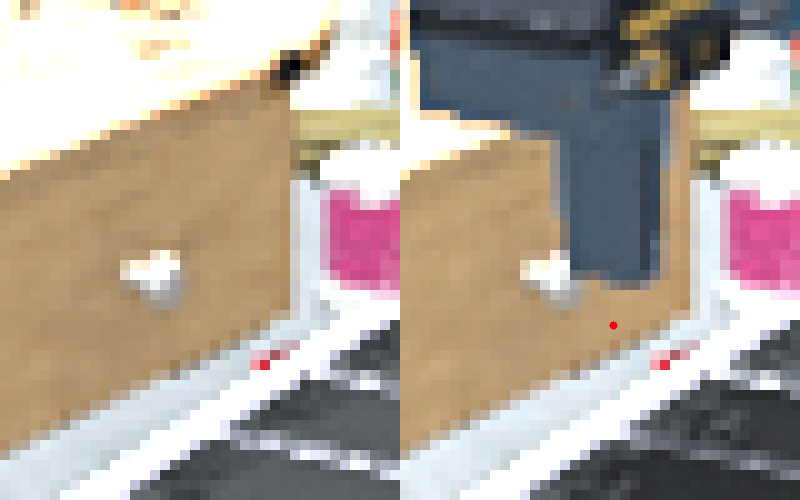

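In the picture the fingertip ends about 4.5 px above the projected TCP, at the same column. So the real tip is about 18 mm above the reported TCP, and contact should come at a reported z of about 42 mm. I'm over bay 2 now, so I'll press there in fine steps.

Emit:
move_arm([
  {"dx": -0.1,"dy": 0.3,"dz": 3.5,"twist": 0,"jaw": 0},
  {"dx": 0,"dy": 0,"dz": 3,"twist": 0,"jaw": 0},
  {"dx": 0,"dy": 0,"dz": 0.7,"twist": 0,"jaw": 0},
  {"dx": 0,"dy": 0,"dz": 0,"twist": 0,"jaw": 0},
])

```text
t: 6.65
tool_pos: [0.5741, 0.1726, 0.0465]
eef_rot: [0.0, 0.999, 0.046, -0.001]
force: [0.1, -0.9, -0.3]
width: 0.0006
gripper_force: 0.0
```

Emit:
move_arm([
  {"dx": 0,"dy": 0,"dz": 0.1,"twist": 0,"jaw": 0},
  {"dx": 0,"dy": 0,"dz": 0,"twist": 0,"jaw": 0},
])

```text
t: 6.85
tool_pos: [0.5755, 0.1737, 0.0475]
eef_rot: [-0.0, 0.999, 0.046, 0.001]
force: [-0.0, -0.4, 0.3]
width: 0.0007
gripper_force: 0.0
```

Emit:
move_arm([
  {"dx": 0,"dy": 0,"dz": 0.1,"twist": 0,"jaw": 0},
  {"dx": 0,"dy": 0,"dz": 0,"twist": 0,"jaw": 0},
])

```text
t: 7.05
tool_pos: [0.5748, 0.1738, 0.0457]
eef_rot: [-0.0, 0.999, 0.046, 0.0]
force: [0.9, 0.1, -0.8]
width: 0.0003
gripper_force: 0.0
```

Emit:
move_arm([
  {"dx": 0,"dy": 0,"dz": 0.1,"twist": 0,"jaw": 0},
  {"dx": 0,"dy": 0,"dz": 0,"twist": 0,"jaw": 0},
])

```text
t: 7.25
tool_pos: [0.5745, 0.1737, 0.0442]
eef_rot: [-0.0, 0.999, 0.046, 0.0]
force: [-0.2, -0.4, -0.2]
width: 0.0008
gripper_force: 0.0
```

Emit:
move_arm([
  {"dx": 0,"dy": 0,"dz": 0.05,"twist": 0,"jaw": 0},
  {"dx": 0,"dy": 0,"dz": 0,"twist": 0,"jaw": 0},
])

```text
t: 7.45
tool_pos: [0.5745, 0.1737, 0.0436]
eef_rot: [0.0, 0.999, 0.046, -0.0]
force: [-0.3, -0.4, 0.0]
width: 0.0005
gripper_force: 0.0
```

Emit:
move_arm([
  {"dx": 0,"dy": 0,"dz": 0.1,"twist": 0,"jaw": 0},
  {"dx": 0,"dy": 0,"dz": 0,"twist": 0,"jaw": 0},
])

```text
t: 7.65
tool_pos: [0.5744, 0.1737, 0.0425]
eef_rot: [0.0, 0.999, 0.046, -0.0]
force: [0.4, 0.3, 0.6]
width: 0.0008
gripper_force: 0.0
```

Emit:
move_arm([
  {"dx": 0,"dy": 0,"dz": 0.05,"twist": 0,"jaw": 0},
  {"dx": 0,"dy": 0,"dz": 0,"twist": 0,"jaw": 0},
])

```text
t: 7.85
tool_pos: [0.5745, 0.1737, 0.042]
eef_rot: [0.0, 0.999, 0.046, -0.0]
force: [1.0, -1.0, -0.1]
width: 0.0004
gripper_force: 0.0
```

Emit:
move_arm([
  {"dx": 0,"dy": 0,"dz": 0.1,"twist": 0,"jaw": 0},
  {"dx": 0,"dy": 0,"dz": 0,"twist": 0,"jaw": 0},
])

```text
t: 8.05
tool_pos: [0.5745, 0.1737, 0.041]
eef_rot: [0.0, 0.999, 0.046, -0.0]
force: [-1.0, -0.3, -0.1]
width: 0.0004
gripper_force: 0.0
```

Emit:
move_arm([
  {"dx": 0,"dy": 0,"dz": 0.05,"twist": 0,"jaw": 0},
  {"dx": 0,"dy": 0,"dz": 0,"twist": 0,"jaw": 0},
])

```text
t: 8.25
tool_pos: [0.5745, 0.1737, 0.0406]
eef_rot: [0.0, 0.999, 0.046, -0.0]
force: [0.5, 0.2, 0.7]
width: 0.0002
gripper_force: 0.0
```

```bash
python3 -c "
from h import *
b=np.load('box.npz')
W=lambda x,y,z:np.r_[b['ctr']+b['x']*x/1e3+b['y']*y/1e3,z/1e3]
n='scene';im=cv2.cvtColor(viewer.read_camera(n),cv2.COLOR_RGB2BGR);cv2.imwrite('pics/s3.png',im)
z=cv2.imread('pics/scene0.png')
u=proj(n,env.state()['tool_pos'])[0];print(u)
c=int(round(u[0]))
for r in range(int(u[1])-12,int(u[1])+6): print(r,z[r,c],im[r,c],im[r,c-3],im[r,c+3])
print('rear rim px',proj(n,[W(50,41,60),W(66,41,60),W(32,41,60),W(5,41,60)]).round(1).tolist())
for y in(60,41,20):
      p=np.array([proj(n,W(x,y,60))[0] for x in range(-70,80,6)]).round().astype(int)
      print(n,y,'\n',z[p[:,1],p[:,0]].mean(1).astype(int),'\n',im[p[:,1],p[:,0]].mean(1).astype(int))
"
```

```text
[263.13527743 183.66063504]
171 [128 124 119] [59 51 42] [59 50 40] [57 49 40]
172 [123 118 113] [60 51 41] [58 49 39] [57 48 39]
173 [197 193 188] [59 50 40] [57 48 38] [57 47 38]
174 [253 252 250] [59 51 42] [58 49 39] [58 48 40]
175 [197 188 185] [60 51 42] [57 48 38] [58 48 39]
176 [179 168 167] [59 50 41] [56 47 38] [58 48 40]
177 [42 41 39] [59 50 41] [55 46 36] [58 49 40]
178 [42 42 40] [60 51 42] [54 45 35] [59 49 41]
179 [46 45 42] [53 45 37] [38 33 29] [59 50 41]
180 [40 38 36] [33 30 28] [29 28 28] [52 44 37]
181 [51 50 47] [29 28 27] [39 37 36] [31 30 28]
182 [53 52 49] [28 27 26] [25 24 24] [29 28 27]
183 [50 49 46] [26 25 24] [38 36 34] [29 28 26]
184 [123 116 114] [73 68 67] [56 53 52] [30 28 27]
185 [184 173 171] [113 107 105] [44 41 40] [50 46 45]
186 [46 44 41] [25 24 23] [26 26 24] [67 61 60]
187 [54 53 50] [31 29 28] [36 35 33] [27 26 24]
188 [56 55 52] [43 42 40] [56 54 51] [36 35 33]
rear rim px [[258.6, 178.4], [255.1, 177.6], [262.6, 179.3], [268.7, 180.7]]
scene 60 
 [197 254 236 102  50  52  53  53  52  53  53  53  53  54  54  51  46  43
  41 119 181 231 160 110 118] 
 [134 217 234  85  33  34  26  30  32  27  28  27  28  28  27  27  27  37
  34 111 172 223 163 116 125]
scene 41 
 [115 250 210 104  51  53  53  53  53  54  53  54  53  53  53  48  44  44
  42  39 182 255 222 192 118] 
 [124 151 110  55  26  27  28  28  27  28  28  28  29  27  38  38  36  45
  39  33  64 255 216 189 125]
scene 20 
 [106 253 226  97  54  43  49  51  48  48  50  45  48  49  52  46  48  46
  43  40 126 254 209 144 116] 
 [119 164 123  47  29  26  27  26  26  27  26  27  25  26  28  35  38  51
  49  50  50  47  80 152 124]
```

The visible tip is now at row 179, level with the cover surface (row 179.3), so contact should come next.

Emit:
move_arm([
  {"dx": 0,"dy": 0,"dz": 0.1,"twist": 0,"jaw": 0},
  {"dx": 0,"dy": 0,"dz": 0,"twist": 0,"jaw": 0},
])

```text
t: 8.5
tool_pos: [0.5745, 0.1737, 0.0395]
eef_rot: [0.0, 0.999, 0.046, -0.0]
force: [0.5, 0.4, -1.2]
width: 0.0005
gripper_force: 0.0
```

Emit:
move_arm([
  {"dx": 0,"dy": 0,"dz": 0.05,"twist": 0,"jaw": 0},
  {"dx": 0,"dy": 0,"dz": 0,"twist": 0,"jaw": 0},
])

```text
t: 8.7
tool_pos: [0.5745, 0.1737, 0.0391]
eef_rot: [0.0, 0.999, 0.046, -0.0]
force: [-1.5, -0.4, 0.6]
width: 0.0005
gripper_force: 0.0
```

Emit:
move_arm([
  {"dx": 0,"dy": 0,"dz": 0.1,"twist": 0,"jaw": 0},
  {"dx": 0,"dy": 0,"dz": 0,"twist": 0,"jaw": 0},
])

```text
t: 8.9
tool_pos: [0.5746, 0.1737, 0.0388]
eef_rot: [0.0, 0.999, 0.046, -0.0]
force: [-4.2, -1.3, 10.7]
width: 0.0003
gripper_force: 5.6
```

Emit:
move_arm([
  {"dx": 0,"dy": 0,"dz": 0.05,"twist": 0,"jaw": 0},
  {"dx": 0,"dy": 0,"dz": 0,"twist": 0,"jaw": 0},
])

```text
t: 9.1
tool_pos: [0.5747, 0.1737, 0.0386]
eef_rot: [0.0, 0.999, 0.046, -0.0]
force: [-5.9, -1.5, 18.2]
width: 0.0006
gripper_force: 8.9
```

Bay 2 is locked: the force is 18 N and contact came at a reported z of 39 mm. On to bay 3.

Emit:
move_arm([
  {"dx": 0,"dy": 0,"dz": -2,"twist": 0,"jaw": 0},
  {"dx": 0,"dy": 4.1,"dz": 0,"twist": 0,"jaw": 0},
  {"dx": 0,"dy": 4.1,"dz": 0,"twist": 0,"jaw": 0},
  {"dx": 0,"dy": 0,"dz": 0,"twist": 0,"jaw": 0},
  {"dx": 0,"dy": 0,"dz": 1.4,"twist": 0,"jaw": 0},
  {"dx": 0,"dy": 0,"dz": 0.2,"twist": 0,"jaw": 0},
  {"dx": 0,"dy": 0,"dz": 0,"twist": 0,"jaw": 0},
])

```text
t: 9.8
tool_pos: [0.5814, 0.0928, 0.0405]
eef_rot: [0.0, 0.999, 0.047, -0.001]
force: [-0.5, -0.1, 0.2]
width: 0.0004
gripper_force: 0.0
```

Emit:
move_arm([
  {"dx": 0,"dy": 0,"dz": 0.1,"twist": 0,"jaw": 0},
  {"dx": 0,"dy": 0,"dz": 0.1,"twist": 0,"jaw": 0},
  {"dx": 0,"dy": 0,"dz": 0,"twist": 0,"jaw": 0},
])

```text
t: 10.1
tool_pos: [0.5821, 0.0924, 0.0396]
eef_rot: [-0.0, 0.999, 0.047, 0.0]
force: [-0.6, 0.3, 0.4]
width: 0.0006
gripper_force: 0.0
```

Emit:
move_arm([
  {"dx": 0,"dy": 0,"dz": 0.05,"twist": 0,"jaw": 0},
  {"dx": 0,"dy": 0,"dz": 0,"twist": 0,"jaw": 0},
])

```text
t: 10.3
tool_pos: [0.5822, 0.0921, 0.0392]
eef_rot: [-0.0, 0.999, 0.046, 0.0]
force: [0.8, 0.1, -0.8]
width: 0.0004
gripper_force: 0.0
```

Emit:
move_arm([
  {"dx": 0,"dy": 0,"dz": 0.05,"twist": 0,"jaw": 0},
  {"dx": 0,"dy": 0,"dz": 0,"twist": 0,"jaw": 0},
])

```text
t: 10.5
tool_pos: [0.5822, 0.092, 0.0389]
eef_rot: [-0.0, 0.999, 0.046, 0.0]
force: [-2.1, -0.1, 4.6]
width: 0.0004
gripper_force: 2.1
```

Emit:
move_arm([
  {"dx": 0,"dy": 0,"dz": 0.05,"twist": 0,"jaw": 0},
  {"dx": 0,"dy": 0,"dz": 0,"twist": 0,"jaw": 0},
])

```text
t: 10.7
tool_pos: [0.5823, 0.0921, 0.0388]
eef_rot: [-0.0, 0.999, 0.046, -0.0]
force: [-4.3, -0.0, 11.7]
width: 0.0005
gripper_force: 5.7
```

Bay 3 is locked too: 12 N with no give. Now bay 4.

Emit:
move_arm([
  {"dx": 0,"dy": 0,"dz": -2,"twist": 0,"jaw": 0},
  {"dx": 0,"dy": 4.1,"dz": 0,"twist": 0,"jaw": 0},
  {"dx": 0,"dy": 4.1,"dz": 0,"twist": 0,"jaw": 0},
  {"dx": 0,"dy": 0,"dz": 0,"twist": 0,"jaw": 0},
  {"dx": 0,"dy": 0,"dz": 1.6,"twist": 0,"jaw": 0},
  {"dx": 0,"dy": 0,"dz": 0.2,"twist": 0,"jaw": 0},
  {"dx": 0,"dy": 0,"dz": 0,"twist": 0,"jaw": 0},
])

```text
t: 11.4
tool_pos: [0.5892, 0.011, 0.0391]
eef_rot: [0.0, 0.999, 0.047, -0.001]
force: [0.0, 0.4, 0.3]
width: 0.0006
gripper_force: 0.0
```

Emit:
move_arm([
  {"dx": 0,"dy": 0,"dz": 0.1,"twist": 0,"jaw": 0},
  {"dx": 0,"dy": 0,"dz": 0,"twist": 0,"jaw": 0},
])

```text
t: 11.6
tool_pos: [0.5893, 0.0112, 0.0388]
eef_rot: [-0.0, 0.999, 0.047, -0.001]
force: [-3.4, -0.9, 7.3]
width: 0.0005
gripper_force: 3.8
```

Emit:
move_arm([
  {"dx": 0,"dy": 0,"dz": 0.05,"twist": 0,"jaw": 0},
  {"dx": 0,"dy": 0,"dz": 0,"twist": 0,"jaw": 0},
])

```text
t: 11.8
tool_pos: [0.5893, 0.0112, 0.0387]
eef_rot: [-0.0, 0.999, 0.047, -0.001]
force: [-5.0, -1.1, 15.3]
width: 0.0004
gripper_force: 7.2
```

Emit:
move_arm([
  {"dx": 0,"dy": 0,"dz": 0.05,"twist": 0,"jaw": 0},
  {"dx": 0,"dy": 0,"dz": 0,"twist": 0,"jaw": 0},
])

```text
t: 12.0
tool_pos: [0.5894, 0.0112, 0.0386]
eef_rot: [-0.0, 0.999, 0.047, -0.001]
force: [-7.7, -1.6, 22.0]
width: 0.0006
gripper_force: 10.6
```

Bay 4 is locked as well (22 N), so the free cover must be in bay 1. I'll go there and press.

Emit:
move_arm([
  {"dx": 0,"dy": 0,"dz": -3,"twist": 0,"jaw": 0},
  {"dx": 0,"dy": -4.9,"dz": 0,"twist": 0,"jaw": 0},
  {"dx": 0,"dy": -4.9,"dz": 0,"twist": 0,"jaw": 0},
  {"dx": 0,"dy": -4.9,"dz": 0,"twist": 0,"jaw": 0},
  {"dx": 0,"dy": -4.9,"dz": 0,"twist": 0,"jaw": 0},
  {"dx": 0,"dy": -4.9,"dz": 0,"twist": 0,"jaw": 0},
  {"dx": 0,"dy": 0,"dz": 0,"twist": 0,"jaw": 0},
  {"dx": 0,"dy": 0,"dz": 0,"twist": 0,"jaw": 0},
])

```text
t: 12.8
tool_pos: [0.566, 0.2557, 0.0674]
eef_rot: [0.0, 0.999, 0.048, -0.001]
force: [-0.4, 0.1, -0.1]
width: 0.0002
gripper_force: 0.0
```

```bash
python3 -c "
from h import *
where(.032,.123)"
```

```text
t 12.8 box mm 30.2 120.1 z 67.4 F [-0.4  0.1 -0.1] w 0.00016487059140151685
go cm [ 0.18 -0.29 -0.  ] yaw err deg 0.2
```

Emit:
move_arm([
  {"dx": 0,"dy": -0.3,"dz": 2.5,"twist": 0,"jaw": 0},
  {"dx": 0,"dy": 0,"dz": 0.2,"twist": 0,"jaw": 0},
  {"dx": 0,"dy": 0,"dz": 0.1,"twist": 0,"jaw": 0},
  {"dx": 0,"dy": 0,"dz": 0.1,"twist": 0,"jaw": 0},
  {"dx": 0,"dy": 0,"dz": 0,"twist": 0,"jaw": 0},
])

```text
t: 13.3
tool_pos: [0.5671, 0.2569, 0.0397]
eef_rot: [-0.0, 0.999, 0.046, 0.0]
force: [-0.7, 0.5, 0.5]
width: 0.0005
gripper_force: 0.0
```

Emit:
move_arm([
  {"dx": 0,"dy": 0,"dz": 0.1,"twist": 0,"jaw": 0},
  {"dx": 0,"dy": 0,"dz": 0,"twist": 0,"jaw": 0},
])

```text
t: 13.5
tool_pos: [0.5672, 0.2572, 0.0386]
eef_rot: [-0.0, 0.999, 0.046, 0.0]
force: [1.0, -1.2, 2.8]
width: 0.0003
gripper_force: 1.5
```

Emit:
move_arm([
  {"dx": 0,"dy": 0,"dz": 0.05,"twist": 0,"jaw": 0},
  {"dx": 0,"dy": 0,"dz": 0,"twist": 0,"jaw": 0},
])

```text
t: 13.7
tool_pos: [0.5673, 0.2574, 0.0381]
eef_rot: [-0.0, 0.999, 0.046, 0.001]
force: [2.4, -2.0, 4.3]
width: 0.0004
gripper_force: 2.3
```

It gives under a few newtons, so I'll press on down.

Emit:
move_arm([
  {"dx": 0,"dy": 0,"dz": 0.1,"twist": 0,"jaw": 0},
  {"dx": 0,"dy": 0,"dz": 0,"twist": 0,"jaw": 0},
])

```text
t: 13.9
tool_pos: [0.5675, 0.2575, 0.037]
eef_rot: [-0.0, 0.999, 0.046, 0.001]
force: [4.4, -1.2, 3.5]
width: 0.0006
gripper_force: 2.6
```

Emit:
move_arm([
  {"dx": 0,"dy": 0,"dz": 0.2,"twist": 0,"jaw": 0},
  {"dx": 0,"dy": 0,"dz": 0.1,"twist": 0,"jaw": 0},
  {"dx": 0,"dy": 0,"dz": 0,"twist": 0,"jaw": 0},
])

```text
t: 14.2
tool_pos: [0.5678, 0.2577, 0.0341]
eef_rot: [-0.0, 0.999, 0.046, 0.001]
force: [6.5, -0.0, 3.8]
width: 0.0002
gripper_force: 2.9
```

Emit:
move_arm([
  {"dx": 0,"dy": 0,"dz": 0.2,"twist": 0,"jaw": 0},
  {"dx": 0,"dy": 0,"dz": 0.1,"twist": 0,"jaw": 0},
  {"dx": 0,"dy": 0,"dz": 0,"twist": 0,"jaw": 0},
])

```text
t: 14.5
tool_pos: [0.5676, 0.2577, 0.0308]
eef_rot: [-0.0, 0.999, 0.046, 0.001]
force: [6.2, 0.2, 1.1]
width: 0.0002
gripper_force: 2.6
```

Emit:
move_arm([
  {"dx": 0,"dy": 0,"dz": 0.2,"twist": 0,"jaw": 0},
  {"dx": 0,"dy": 0,"dz": 0.2,"twist": 0,"jaw": 0},
  {"dx": 0,"dy": 0,"dz": 0,"twist": 0,"jaw": 0},
])

```text
t: 14.8
tool_pos: [0.5664, 0.2574, 0.0262]
eef_rot: [-0.0, 0.999, 0.046, -0.0]
force: [3.3, 1.1, 1.1]
width: 0.0002
gripper_force: 1.4
```

The cover tipped: the finger sank 13 mm under low force. Now I'll lift clear, go over the raised edge to the front, and drop to about 5 mm above the box top.

Emit:
move_arm([
  {"dx": 0,"dy": 0,"dz": -4,"twist": 0,"jaw": 0},
  {"dx": 0,"dy": 0,"dz": -4,"twist": 0,"jaw": 0},
  {"dx": 0,"dy": 0,"dz": 0,"twist": 0,"jaw": 0},
  {"dx": -4,"dy": 0,"dz": 0,"twist": 0,"jaw": 0},
  {"dx": -4,"dy": 0,"dz": 0,"twist": 0,"jaw": 0},
  {"dx": -4,"dy": 0,"dz": 0,"twist": 0,"jaw": 0},
  {"dx": 0,"dy": 0,"dz": 0,"twist": 0,"jaw": 0},
])

```text
t: 15.5
tool_pos: [0.4417, 0.2447, 0.105]
eef_rot: [0.001, 0.999, 0.047, -0.002]
force: [-0.3, 1.5, -0.3]
width: 0.0004
gripper_force: 0.0
```

```bash
python3 -c "
from h import *
where(-.085,.123)
b=np.load('box.npz')
W=lambda x,y,z:np.r_[b['ctr']+b['x']*x/1e3+b['y']*y/1e3,z/1e3]
im=cv2.cvtColor(viewer.read_camera('scene'),cv2.COLOR_RGB2BGR);cv2.imwrite('pics/t.png',im)
out=im[150:225,210:320];k=7
o=cv2.resize(np.clip(out*1.6,0,255).astype(np.uint8),None,fx=k,fy=k,interpolation=cv2.INTER_CUBIC)
P=lambda q:tuple(int(v) for v in ((proj('scene',q)[0]-[210,150]+.5)*k))
for th,c in((.2,(0,255,0)),(.4,(0,255,255)),(.6,(0,0,255))):
    ex=5-55*np.cos(th)+6*np.sin(th);ez=54+55*np.sin(th)+6*np.cos(th)
    cv2.line(o,P(W(ex,160,ez)),P(W(ex,86,ez)),c,1)
cv2.imwrite('pics/t_o.png',o)
"
```

```text
t 15.5 box mm -94.6 120.6 z 105.0 F [-0.3  1.5 -0.3] w 0.0003649983246526108
go cm [ 0.96 -0.24 -0.01] yaw err deg 0.09
```

View pics/t_o.png

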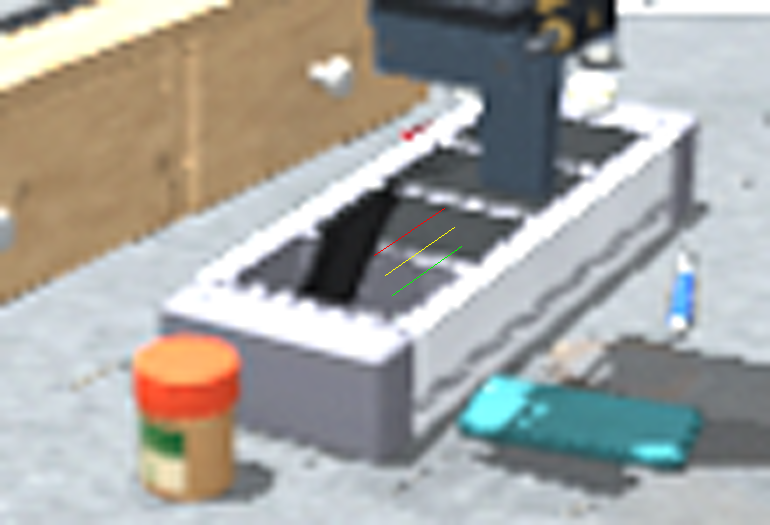

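Bay 1's flap is clearly raised, at about (300–395, 185–300) in the crop, and well past the 0.6 rad line. It's already around 1 rad. I'll lower the tip to about z=80 mm and push it to the rear.

Emit:
move_arm([
  {"dx": 0,"dy": -0.2,"dz": 4,"twist": 0,"jaw": 0},
  {"dx": 0,"dy": 0,"dz": 0.6,"twist": 0,"jaw": 0},
  {"dx": 2,"dy": 0,"dz": 0,"twist": 0,"jaw": 0},
  {"dx": 2,"dy": 0,"dz": 0,"twist": 0,"jaw": 0},
  {"dx": 0.5,"dy": 0,"dz": 0,"twist": 0,"jaw": 0},
  {"dx": 0,"dy": 0,"dz": 0,"twist": 0,"jaw": 0},
])

```text
t: 16.15
tool_pos: [0.4924, 0.2522, 0.0607]
eef_rot: [0.0, 0.999, 0.046, -0.0]
force: [-0.5, 0.6, 1.3]
width: 0.0003
gripper_force: 0.0
```

Emit:
move_arm([
  {"dx": 0.5,"dy": 0,"dz": 0,"twist": 0,"jaw": 0},
  {"dx": 0.5,"dy": 0,"dz": 0,"twist": 0,"jaw": 0},
  {"dx": 0,"dy": 0,"dz": 0,"twist": 0,"jaw": 0},
])

```text
t: 16.45
tool_pos: [0.5022, 0.2534, 0.0608]
eef_rot: [-0.0, 0.999, 0.046, 0.0]
force: [-0.4, 0.3, 0.3]
width: 0.0004
gripper_force: 0.0
```

Emit:
move_arm([
  {"dx": 0.5,"dy": 0,"dz": 0,"twist": 0,"jaw": 0},
  {"dx": 0.5,"dy": 0,"dz": 0,"twist": 0,"jaw": 0},
  {"dx": 0,"dy": 0,"dz": 0,"twist": 0,"jaw": 0},
])

```text
t: 16.75
tool_pos: [0.5125, 0.2544, 0.0608]
eef_rot: [-0.0, 0.999, 0.046, 0.0]
force: [0.4, 0.1, 0.1]
width: 0.0006
gripper_force: 0.0
```

```bash
python3 -c "
from h import *
where(-.004,.123)"
```

```text
t 16.75 box mm -23.2 123.7 z 60.8 F [0.4 0.1 0.1] w 0.0006308477783904779
go cm [1.92 0.07 0.  ] yaw err deg 0.04
```

Emit:
move_arm([
  {"dx": 0.5,"dy": 0,"dz": 0,"twist": 0,"jaw": 0},
  {"dx": 0.5,"dy": 0,"dz": 0,"twist": 0,"jaw": 0},
  {"dx": 0,"dy": 0,"dz": 0,"twist": 0,"jaw": 0},
])

```text
t: 17.05
tool_pos: [0.5226, 0.2553, 0.0607]
eef_rot: [-0.0, 0.999, 0.046, 0.0]
force: [-0.2, -0.9, 0.1]
width: 0.0004
gripper_force: 0.0
```

Emit:
move_arm([
  {"dx": 0.3,"dy": 0,"dz": 0,"twist": 0,"jaw": 0},
  {"dx": 0.2,"dy": 0,"dz": 0,"twist": 0,"jaw": 0},
  {"dx": 0,"dy": 0,"dz": 0,"twist": 0,"jaw": 0},
])

```text
t: 17.35
tool_pos: [0.5269, 0.2556, 0.0606]
eef_rot: [0.0, 0.999, 0.046, -0.0]
force: [-0.1, 0.9, 0.1]
width: 0.0005
gripper_force: 0.0
```

Emit:
move_arm([
  {"dx": 0.2,"dy": 0,"dz": 0,"twist": 0,"jaw": 0},
  {"dx": 0.1,"dy": 0,"dz": 0,"twist": 0,"jaw": 0},
  {"dx": 0,"dy": 0,"dz": 0,"twist": 0,"jaw": 0},
])

```text
t: 17.65
tool_pos: [0.5298, 0.2559, 0.0606]
eef_rot: [0.0, 0.999, 0.046, -0.0]
force: [-0.8, 0.5, -0.9]
width: 0.0004
gripper_force: 0.2
```

Emit:
move_arm([
  {"dx": 0.2,"dy": 0,"dz": 0,"twist": 0,"jaw": 0},
  {"dx": 0.1,"dy": 0,"dz": 0,"twist": 0,"jaw": 0},
  {"dx": 0,"dy": 0,"dz": 0,"twist": 0,"jaw": 0},
])

```text
t: 17.95
tool_pos: [0.5305, 0.2558, 0.0603]
eef_rot: [0.0, 0.999, 0.046, -0.002]
force: [-14.8, 0.4, 9.8]
width: 0.0003
gripper_force: 8.3
```

Emit:
move_arm([
  {"dx": 0.2,"dy": 0,"dz": 0,"twist": 0,"jaw": 0},
  {"dx": 0,"dy": 0,"dz": 0,"twist": 0,"jaw": 0},
])

```text
t: 18.15
tool_pos: [0.5308, 0.2558, 0.0601]
eef_rot: [0.001, 0.999, 0.046, -0.004]
force: [-27.2, 0.8, 20.5]
width: 0.0004
gripper_force: 14.9
```

Emit:
move_arm([
  {"dx": 0.2,"dy": 0,"dz": 0,"twist": 0,"jaw": 0},
  {"dx": 0,"dy": 0,"dz": 0,"twist": 0,"jaw": 0},
])

```text
t: 18.35
tool_pos: [0.531, 0.2558, 0.06]
eef_rot: [0.001, 0.999, 0.046, -0.006]
force: [-39.5, 1.1, 31.8]
width: 0.0002
gripper_force: 21.9
```

```bash
python3 -c "
from h import *
where(-.004,.123)
im=cv2.cvtColor(viewer.read_camera('scene'),cv2.COLOR_RGB2BGR);cv2.imwrite('pics/push.png',im)
b=np.load('box.npz')
W=lambda x,y,z:np.r_[b['ctr']+b['x']*x/1e3+b['y']*y/1e3,z/1e3]
g=im.mean(2);z=cv2.imread('pics/t.png').mean(2)
print('edge corner (left) px for th', [(th,proj('scene',W(5-55*np.cos(th)+6*np.sin(th),160,54+55*np.sin(th)+6*np.cos(th)))[0].round(1).tolist()) for th in(.8,1,1.2,1.4,1.55,1.75)])
print('pivot px',proj('scene',W(5,160,60)))
for r in range(166,196,2): print(r,z[r,244:274].astype(int),'\n   ',g[r,244:274].astype(int))
"
```

```text
t 18.35 box mm -4.6 123.4 z 60.0 F [-39.5   1.1  31.8] w 0.00017418197457055808
go cm [ 0.06  0.04 -0.  ] yaw err deg 0.01
edge corner (left) px for th [(0.8, [261.1, 183.6]), (1, [258.8, 181.5]), (1.2, [256.3, 179.9]), (1.4, [253.6, 178.8]), (1.55, [251.6, 178.4]), (1.75, [249.0, 178.4])]
pivot px [[252.74852595 191.3260989 ]]
166 [ 86  83  82  83  84  84  83  81  81  81  82  82  82  84  84  85  86  87
  86  85  85  77  92  90 117 133 130 129 125 151] 
    [ 51  52  51  52  51  51  52  52  52  51  52  50  51  52  49  48  46  49
  49  46  46  38  55  79 120 135 133 129 125 152]
168 [ 85  87  88  87  85  85  87  84  83  83  84  84  85  85  84  83  84  77
  91  86 111 128 126 122 116  68 103 185 255 255] 
    [ 55  52  50  49  51  51  51  52  51  51  52  51  52  52  49  50  50  50
  51  49  49  46  75 113 119  70 104 188 255 255]
170 [ 89  90  90  87  84  84  85  87  85  83  84  83  81  93 100  83 115 134
 131 129 127 123 120 151 194 254 254 177 103 162] 
    [ 92  92  92  90  80  75  69  64  63  58  57  53  50  52  66  60  50  50
  52  50  40  39  84 151 196 254 254 178 105 163]
172 [
[... 2354 characters left out ...]
  20  14  45
  68  73  71  71  71  71  71  71  78  80  82  99] 
    [ 73  74 102  90  65  61  64  44  20  13  20  24  23  24  24  24  23  21
  11  57  74  73  72  72  72  72  72  72  69  71]
192 [183 171 165 141 119 149 173 134  73  69  62  37  27  21  15  11  29  61
  72  71  71  71  71  70  68  65  80 128 169 224] 
    [168 159 153 132 113 127 149 111  53  44  42  30  25  22  22  22  23  23
  14  39  65  74  71  72  72  71  71  78  88 127]
194 [180 179 179 180 179 178 179 180 180 206 190 141 136 149 140 100  93 110
  99  96  84  66  81  85 103 163 200 255 255 216] 
    [166 166 166 135  91  79  82  84  85  97  92  78  81  84  78  56  48  67
  52  42  64  68  85  82  68  82 164 225 197 147]
```

The force has risen to 39 N against the stop. The flap's corner is at about (250,178), which matches the 1.75 rad prediction of (249,178). I'll back straight off and then lift.

Emit:
move_arm([
  {"dx": -2,"dy": 0,"dz": 0,"twist": 0,"jaw": 0},
  {"dx": -4,"dy": 0,"dz": 0,"twist": 0,"jaw": 0},
  {"dx": -3,"dy": 0,"dz": -3,"twist": 0,"jaw": 0},
  {"dx": 0,"dy": 4,"dz": -3,"twist": 0,"jaw": 0},
  {"dx": 0,"dy": 4.5,"dz": -2,"twist": 0,"jaw": 0},
  {"dx": 0,"dy": 4.9,"dz": 0,"twist": 0,"jaw": 0},
  {"dx": 0,"dy": 4.9,"dz": 0,"twist": 0,"jaw": 0},
  {"dx": 0,"dy": 0,"dz": 0,"twist": 0,"jaw": 0},
])

```text
t: 19.2
tool_pos: [0.4647, 0.0618, 0.1412]
eef_rot: [0.0, 0.999, 0.044, 0.001]
force: [-0.6, 0.7, -0.1]
width: 0.0003
gripper_force: 0.0
```

Emit:
move_arm([
  {"dx": 0,"dy": 0,"dz": 0,"twist": 0,"jaw": 0},
  {"dx": 0,"dy": 0,"dz": 0,"twist": 0,"jaw": 0},
  {"dx": 0,"dy": 0,"dz": 0,"twist": 0,"jaw": 0},
])

```text
t: 19.5
tool_pos: [0.464, 0.0671, 0.1406]
eef_rot: [-0.0, 0.999, 0.047, -0.0]
force: [-0.7, 0.6, -0.1]
width: 0.0005
gripper_force: 0.0
```

```bash
python3 -c "
from h import *
where()
im=cv2.cvtColor(viewer.read_camera('scene'),cv2.COLOR_RGB2BGR);cv2.imwrite('pics/fin.png',im);g=im.mean(2);z=cv2.imread('pics/scene0.png').mean(2)
for r in range(174,194,2): print(r,g[r,244:274].astype(int))
for nm,q in dict(phone=[292,210],drv=[308,192],jar=[236,209]).items():
    s=np.s_[q[1]-12:q[1]+12,q[0]-16:q[0]+16];print(nm,np.abs(g[s]-z[s]).mean().round(1))
"
```

```text
t 19.5 box mm -88.7 -58.3 z 140.6 F [-0.7  0.6 -0.1] w 0.00047132526172043886
go cm [11.86  6.49 -0.  ] yaw err deg 0.13
174 [ 87  90  87  84  76  90  95 117 132 132 133 135 130  97  56  22  73 193
 228 254 247 194 120  57  40  41  38  39  39  44]
176 [ 83  98  99 118 130 128 130 130 124 122  96  51  23  20  22  15  52 179
 193 178 137  95  92  74  90  93  72  59  54  52]
178 [132 134 132 132 129 122 114  93  50  21  20  23  24  25  24  22  13  34
  47  43  46  48  47  51  48  54  59 117 149 139]
180 [131 129 128 130 132  97  41  18  18  23  24  25  23  24  25  24  18  19
  37  40  45  49  53  56  55  55  55  53  55  54]
182 [131 131 127 121 152 165  95  14  17  22  24  24  24  25  24  24  18  18
  40  53  56  55  55  55  55  56  56  55  56  55]
184 [124 151 239 255 253 196  91  19  14  19  24  24  23  25  24  25  21  11
  84 106  90  70  57  52  51  53  54  54  55  55]
186 [255 243 169 131  85  54  50  32  16  19  23  23  24  24  23  25  24  14
  56  73  93 101 132 137 145 133 108  90  91  91]
188 [120  72  55  60  62  64  52  32  21  18  22  25  23  24  25  25  24  19
  33  62  79  81  82  80  79  78  78  79  72  89]
190 [ 75  73 106  93  65  59  62  42  21  15  19  25  23  25  24  24  23  20
  11  55  80  83  83  82  82  82  81  80  80 102]
192 [181 169 162 138 118 147 173 126  66  70  67  45  32  24  19  22  21  23
  14  41  65  78  82  80  80  77  85 135 184 238]
phone 4.8
drv 23.0
jar 3.5
```

The flap stayed put, with its corner still at about (250,178). The jar and phone look unchanged. The picture around the driver differs, probably from the gripper hanging over it, because nothing ever got near it.

```bash
python3 -c "
from bench import env
print(env.hand_in())"
```

```text
the job is handed in; nothing more can be done
None
```

I found the unlocked cover in bay 1 and pushed it open against its stop (about 1.75 rad by camera), then handed the job in at about 19.5 s; no verdict came back, and I did not check the tub's and screwdriver's positions at the end.

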